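# Isolate the dryer and pull its fuse

## Task

Isolate the dryer for servicing: turn the bar handle on its long switch-fuse box a quarter turn anticlockwise, from ON fully home into OFF, and only then pull the white ceramic fuse carrier straight out of the same box. Lower the carrier gently into the open aluminium tin in the tray, without dropping it, and leave it lying or standing there with the tin still upright in the tray. Leave the dryer's handle at OFF, the washer's smaller isolator ON, and everything else where it stands.

Things in the scene. Friction and masses are not known exactly. Their poses are not given: they have to be found in the camera images.
- dryer_isolator: The dryer's switch-fuse: grey and white box screwed to the worktop, 115 (x) x 210 (y) x 65 mm high, the longer of two boxes and the only one with a fuse. Origin: centre of its underside. On its lid: the rotary handle, upright axis at local y = +55 mm, and the fuse base, a black block 80 (x) x 36 (y) mm centred at local y = -55 mm, its top 87 mm above the worktop.
- dryer_isolator_handle (a joint): Angle of the dryer's handle, rad: 1.571 = ON stop (bar across the box, along its x), 0 = OFF stop (bar along its long side, y). ON to OFF is a quarter turn anticlockwise seen from above (bar's world angle = box yaw + 1.571 - this value). An over-centre spring resists with about 0.13 N m at first, falling to nothing at mid-travel; past it the handle snaps by itself to the stop and stays.
- dryer_isolator_grip (a point): Point on the axis of the dryer's handle, in the middle of its width, 8 mm under its top. The handle is a bar 64 mm long, 14 mm thick, 30 mm high, its top 111 mm above the worktop, on a round hub of 46 mm diameter whose top is 81 mm above the worktop. Local y runs along the bar, z up; turns with the handle.
- fuse_carrier: Loose white ceramic fuse carrier, 90 g, plugged into the fuse base. Origin: tips of its 2 blades (5 x 14 mm, 12 long, x = +-20 mm). Above: flange 66 (x) x 28 (y) mm from 12 to 24 mm, resting on the base; grip rib 46 (x) x 16 (y) mm up to 48 mm, pinched across the 16 mm. Lifts straight up, free after 12 mm. Seated, its top is 123 mm above the worktop, its x along the box's x.
- fuse_grip (a point): Point on the fuse carrier's centre line inside the grip rib, 8 mm under its top (40 mm above the blade tips); axes as the carrier's.
- tin: Loose shallow round aluminium tin, open, standing in the tray: 120 mm diameter, 30 mm high, wall 2.5 mm, floor 2.5 mm. Origin: centre of its underside, z up. The carrier fits in at any angle.
- tray: White steel tray clipped over the worktop's front rim: 180 (x) x 440 (y) x 20 mm high, wall and floor 4 mm. Origin: centre of its underside. Does not move.
- washer_isolator: The washer's isolator: similar but short enclosure 90 x 90 x 60 mm high screwed to the worktop, with a smaller handle (48 mm bar) and no fuse. Origin: centre of its underside. To be left on.
- washer_isolator_handle (a joint): Angle of the washer's handle, rad: 1.571 = ON (as it starts and must stay), 0 = OFF.
- pot: Loose white ceramic pot with wooden clothespins, 82 mm diameter, 75 mm high, pins to about 105 mm, standing in the tray. Origin: centre of its underside.
- scraper: Loose yellow hard silicone scraper lying in the tray, about 140 x 52 x 8 mm. Origin on its underside.
- tin_lid: The tin's loose snap lid lying on the worktop, 125 mm diameter, 18 mm high. Origin: centre of its underside.
- detergent: Detergent bottle, 90 mm diameter, 240 mm high, on the worktop. Origin: centre of its underside.
- dosing_cup: Small white plastic dosing cup, 64 mm diameter, 50 mm high, on the worktop. Origin: centre of its underside.
- brush: Wooden scrubbing brush on the worktop, 150 x 45 x 38 mm, bristles down. Origin: centre of its underside.
Mind the look-alikes: they are no part of the job. Several things have the shape of the fuse_carrier; the one meant has the colours described above.

How it is judged:
By the outcome, as a careful person would: the job done as asked, in the order asked, and still so for the second after the job is handed in, with the robot touching nothing.
It also fails if it takes over 56 s, if anything falls off the work surface, if the arm or the gripper's body presses on something with over 40 N, if the wrist force passes 120 N, or if a joint passes its speed limit or range.

## Robot

A 7-joint arm with a two-finger parallel gripper is mounted at the origin on the work surface. World frame = base frame: x ahead of the robot, y to its left, z up, the work surface at z = 0. Lengths are in m, angles in rad, forces in N, time in s.
With the tool pointing down it reaches from about 0.4 to 0.85 m from the base axis. Payload 6.9 kg.
Tool frame: the origin (TCP) lies midway between the tips of the shut fingers; the grasp point (between the pads) lies behind it (ctrl.pinch_z is the z of the grasp point in the tool frame, in m); z points along the fingers, y is the direction in which the jaws open and shut (so a half turn about z gives the same grasp; the last joint's range is limited). The gripper opens to 85 mm and grips with 20 to 120 N. Pads are 22 mm wide; open, the fingers measure 114 mm over their backs; the gripper's body (76 mm by 85 mm) begins 54 mm behind the grasp point. The pads swing forward as they close: fully open they stand 13 mm farther back than shut.
Start: joints at [-1.079, 0.507, -0.238, 1.5, 0.126, 1.149, -0.155], TCP at [0.235, 0.579, 0.231] pointing down, gripper open.
Joint ranges: [-3.08, 3.08], [-0.24, 2.05], [-1.43, 1.35], [0, 2.5], [-1.52, 4.66], [0.17, 1.96], [-2.89, 2.89]. Speed limits (rad/s): [2.39, 2.39, 3.14, 3.14, 3.14, 3.14, 3.14].

## Interface

Orientations are given as a unit quaternion [w, x, y, z].
In Python, from station import ctrl, get_state, vision, ticket, models gives the robot as it stands. Calls block until the motion is done:
- ctrl.movep(position, orientation): joint-space move of the TCP to a pose.
- ctrl.movel(position, frame=None, max_speed=0.15): straight line of the TCP; frame=None keeps the orientation; max_speed is the mean speed in m/s.
- ctrl.set_joints(angles): joint-space move.
- ctrl.ungrasp() and ctrl.close_gripper(force=None): open the fingers fully, or close them until they stop; force is the grip in N (None keeps the last).
- ctrl.pause(seconds).
- ctrl.ik(position, orientation): joint angles nearest the present ones, or None.
- get_state(): the state.
- vision.grab_frame(name): name is "side" or "top" or "wrist"; returns (picture, depth): 400x640x3 uint8, blue, green, red; 400x640 float32, m along the optical axis (not along the pixel's ray), 0 where there is no reading.
- vision.camera_info(name): a dict with "mtx" (3x3 intrinsics, pixels), "R" (3x3) and "t" (3): a world point X has camera coordinates R X + t; the wrist camera has in their place "hand_eye" (4x4, takes a point from camera to tool coordinates, whose origin is the TCP and whose axes are the flange's). Camera axes: x right, y down, z forward; pixel columns grow to the right and rows downward; lengths in m; the calibration is good to about 2 mm. A picture is of the moment at which its call begins: read the wrist's pose just before it. camera_info takes no time and is no camera call.
A pose or a line that the arm cannot do raises ctrl.Unreachable and nothing moves.
- ticket.close_job(): hands the job in, once; it reports no verdict.
Trained networks look in the newest picture that a camera, given by its name, has taken for a name from the list of things; names that differ only in an ending like _2 or _b are one class to them, and where a whole thing is asked for, a point or a joint stands for the part that bears it (a point fixed in the world has none). Each returns a list of dicts, best first, with "p" (0 to 1); they miss things now and then, are a little off and sometimes report something else, mostly with a low value. They report only what shows in the picture. A call takes as long as a camera call. They do not tell look-alikes from the thing itself.
- models.recognise(camera, target): "point" ([column, row] in pixels, amid what is visible of it).
- models.masks_of(camera, target): "mask" (400x640 bool, what is visible of it) and "point" ([column, row] in pixels, amid what is visible of it).
The state is a dict: "time": time; "qpos": joint angles; "qd": joint speeds; "tau": joint torques, N m; "tcp_pos": TCP position; "eef_rot": TCP orientation; "contact_force": force on the tool from outside, world axes, zero at the start; "wrist_torque": the same for the moment, N m; "width": finger opening in m.
Only numpy, scipy, OpenCV 4.12 (cv2) and the standard library are available. Lean on these libraries where they do the work, as an engineer would, in place of code of your own. Each camera call takes 0.05 s, during which the arm holds its last target. There are 200 camera calls.

## Working session

There is one attempt and no reset: what is moved stays moved. The work goes in short steps, each a Python script; the robot and the scene stay as the last script left them, time stands still between calls to the robot, and variables do not carry over. Pictures are saved under pics/ and viewed, about 8 in all and at most 12, crops included, and the job is handed in when it is done.

```bash
mkdir -p pics; ls
python3 - <<'E'
from station import ctrl,get_state,vision
import cv2
for n in("top","side"):
    p,d=vision.grab_frame(n); cv2.imwrite(f"pics/{n}0.png",p)
    i=vision.camera_info(n); print(n,i['mtx'],i['R'],i['t'])
print(vision.camera_info("wrist"),ctrl.pinch_z); s=get_state(); print(s['eef_rot'],s['time'],s['tcp_pos'])
E
```

```text
pics
top [[446.00719806   0.         319.69151127]
 [  0.         446.00719806 198.86224829]
 [  0.           0.           1.        ]] [[ 0.00416387 -0.99998289 -0.00410755]
 [-0.99169415 -0.00360125 -0.12856806]
 [ 0.12855107  0.00460877 -0.99169218]] [-0.04977462  0.50424941  1.19406365]
side [[519.15169933   0.         334.62328788]
 [  0.         519.15169933 210.34153455]
 [  0.           0.           1.        ]] [[ 9.60596793e-01 -2.77945682e-01  1.23857790e-05]
 [-1.85415746e-01 -6.40841032e-01 -7.44945483e-01]
 [ 2.07062317e-01  7.15589945e-01 -6.67125346e-01]] [-0.49271091  0.13080743  1.71091218]
{'mtx': array([[283.14137716,   0.        , 319.0175759 ],
       [  0.        , 283.14137716, 197.96993625],
       [  0.        ,   0.        ,   1.        ]]), 'hand_eye': array([[ 9.06503035e-04, -9.57216027e-01, -2.89372867e-01,
         7.38649205e-02],
       [ 9.99999524e-01,  7.63659132e-04,  6.06538706e-04,
        -4.87696739e-04],
       [-3.59606338e-04, -2.89373279e-01,  9.57216264e-01,
        -1.42460559e-01],
       [ 0.00000000e+00,  0.00000000e+00,  0.00000000e+00,
         1.00000000e+00]])} -0.0187
[-1.28177735e-04  1.91692537e-01  9.81454718e-01 -7.68942812e-04] 0.1 [0.23508279 0.57862171 0.23054469]
```

View pics/top0.png

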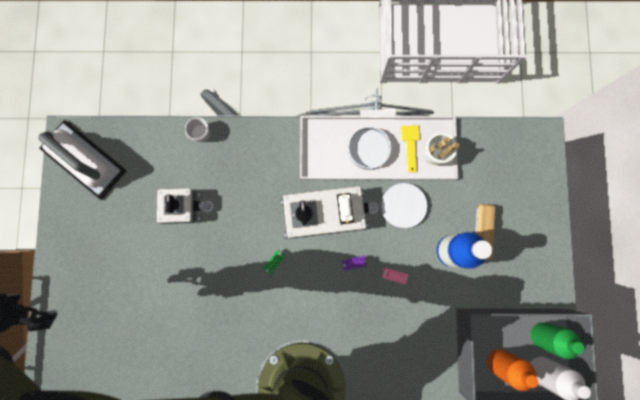

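View pics/side0.png

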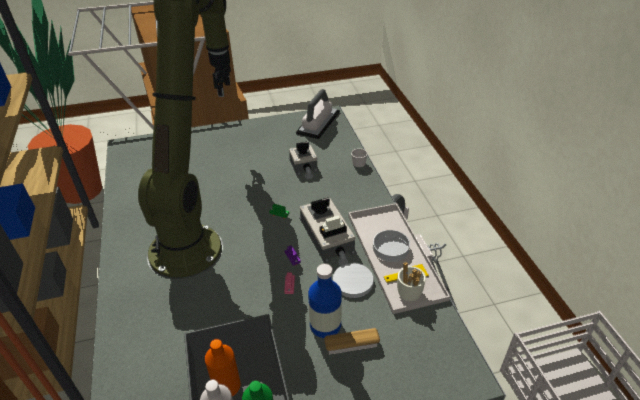

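Top picture: the dryer box is at (325,212), with its handle at (304,213) and the white carrier at (346,207). Look-alikes are the loose green (274,261), purple (354,263) and pink (396,276) carriers, and the short washer box at (174,205). I choose the white carrier plugged into the long box. The tin is at (373,148), and its lid at (405,205) is not the tin.

```bash
cat > h.py <<'E'
from station import ctrl,get_state,vision,ticket,models
import numpy as np,cv2
from scipy.spatial.transform import Rotation as Rn
def cloud(n):
    """picture, world xyz per pixel"""
    s=get_state(); p,d=vision.grab_frame(n); i=vision.camera_info(n)
    v,u=np.mgrid[:400,:640]; K=i['mtx']
    c=np.stack([(u-K[0,2])/K[0,0]*d,(v-K[1,2])/K[1,1]*d,d],-1)
    if n=="wrist":
        H=i['hand_eye']; q=np.array(s['eef_rot'])
        R=Rn.from_quat(q[[1,2,3,0]]).as_matrix()
        w=(c@H[:3,:3].T+H[:3,3])@R.T+np.array(s['tcp_pos'])
    else: w=(c-i['t'])@i['R']
    w[d==0]=np.nan
    return p,w
def down(yaw):
    """tool z down, jaw axis y at world angle yaw (mod pi)"""
    y=np.array([np.cos(yaw),np.sin(yaw),0]); z=np.array([0,0,-1.])
    q=Rn.from_matrix(np.stack([np.cross(y,z),y,z],1)).as_quat()
    return q[[3,0,1,2]]
def rect(w,m):
    P=w[m][:,:2].astype(np.float32); (c,s,a)=cv2.minAreaRect(P*1000); return np.round(c,1),np.round(s,1),round(a,1),len(P)
def sel(w,zlo,zhi,c,r):
    with np.errstate(invalid='ignore'):
        return (w[...,2]>zlo)&(w[...,2]<zhi)&(np.hypot(w[...,0]-c[0],w[...,1]-c[1])<r)
E
python3 - <<'E'
from h import *
p,w=cloud("top")
for n,(u,v) in dict(handle=(304,210),fuse=(345,206),tin=(373,148),pot=(440,150),scr=(412,140),lid=(405,205),tray=(320,150),cup=(196,128)).items(): print(n,w[v,u].round(3))
c=w[212,325]; print(rect(w,sel(w,.055,.075,c,.13)))
print("handle",rect(w,sel(w,.1,.118,w[210,304],.05))); print("fuse",rect(w,sel(w,.112,.13,w[206,345],.04)))
print("tinrim",rect(w,sel(w,.024,.045,w[148,373],.07)))
q=down(0);print(ctrl.ik([.55,0,.3],q),ctrl.ik([.55,0,.3],down(np.pi)))
cv2.imwrite("pics/c1.png",cv2.resize(p[100:250,270:470],None,fx=4,fy=4))
E
```

```text
handle [ 0.465 -0.008  0.109]
fuse [ 0.474 -0.112  0.126]
tin [ 0.655 -0.199  0.005]
pot [ 0.648 -0.389  0.01 ]
scr [ 0.677 -0.309  0.013]
lid [ 0.49  -0.284  0.019]
tray [ 0.649 -0.048  0.004]
cup [0.712 0.308 0.007]
(array([468.3, -59.2]), array([115.4, 209.8]), 7.1, 2636)
handle (array([460.6,  -4.9]), array([62.8, 14. ]), 6.8, 136)
fuse (array([ 474.9, -113.8]), array([45.6, 16. ]), 6.3, 115)
tinrim (array([ 653.6, -192.2]), array([120. , 102.9]), 10.3, 139)
[-0.29585788  0.35375268  0.36728663  1.58673201 -0.13257237  1.22576802
  0.09558605] [-0.7189452   0.54648183  1.15250988  1.59143313 -0.5095754   1.34007638
 -2.6423965 ]
```

View pics/c1.png

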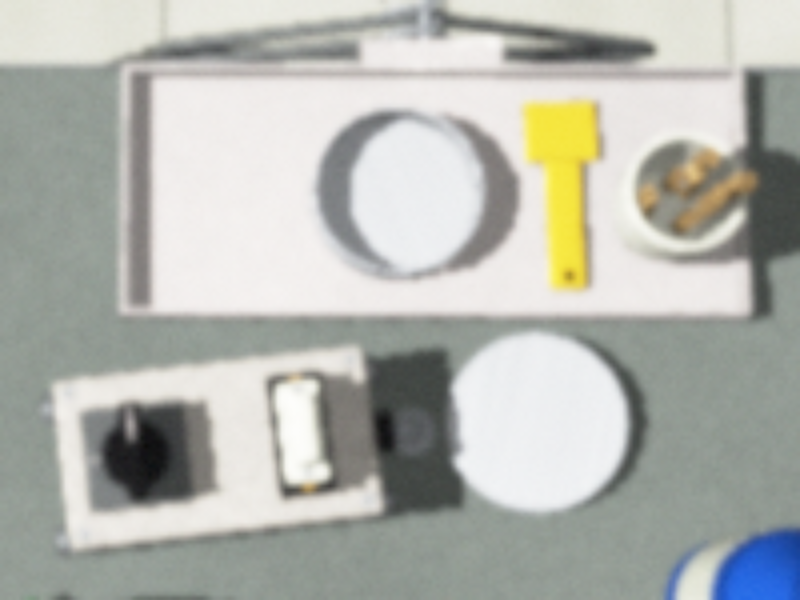

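The crop confirms the choice: the box measures 115x210 mm, the bar 63x14 and the rib 46x16, with yaw about 6.8°. The white carrier in the long box is at crop (300,432). Next I hover for one closer look with the wrist camera.

Run:
```python
from h import *
yaw=np.radians(6.9)
for s in (-1,1):
    for k in range(0,91,15):
        r=ctrl.ik([.461,-.005,.087],down(yaw+s*np.pi/2+np.radians(k))); print(s,k,None if r is None else np.round(r,2))
ctrl.movep([.467,-.03,.27],down(yaw-np.pi/2))
s=get_state(); print(s['time'],s['tcp_pos'],s['qpos'].round(2) if hasattr(s['qpos'],'round') else s['qpos'])
p,w=cloud("wrist"); cv2.imwrite("pics/w1.png",p)
print("handle",rect(w,sel(w,.104,.118,(.461,-.005),.05))); print("fuse",rect(w,sel(w,.116,.13,(.475,-.114),.04)))
print(np.nanmedian(w[sel(w,.104,.118,(.461,-.005),.05)],0),np.nanmedian(w[sel(w,.116,.13,(.475,-.114),.04)],0))
```

```text
-1 0 [-0.35  0.48  0.44  2.11 -0.35  0.61 -1.11]
-1 15 [-0.33  0.48  0.41  2.11 -0.33  0.61 -0.88]
-1 30 [-0.29  0.47  0.36  2.11 -0.29  0.6  -0.66]
-1 45 [-0.26  0.47  0.31  2.11 -0.25  0.6  -0.44]
-1 60 [-0.23  0.46  0.27  2.11 -0.21  0.59 -0.22]
-1 75 [-0.2   0.46  0.22  2.11 -0.17  0.59  0.  ]
-1 90 [-0.16  0.45  0.17  2.11 -0.14  0.59  0.22]
1 0 [ 0.08  0.45 -0.17  2.11  0.13  0.59  1.51]
1 15 [ 0.12  0.45 -0.22  2.11  0.17  0.6   1.73]
1 30 [ 0.16  0.46 -0.28  2.11  0.21  0.6   1.94]
1 45 [ 0.2   0.46 -0.34  2.11  0.26  0.61  2.15]
1 60 [ 0.26  0.47 -0.43  2.11  0.33  0.63  2.35]
1 75 [ 0.31  0.48 -0.5   2.11  0.38  0.64  2.55]
1 90 [ 0.36  0.49 -0.57  2.11  0.43  0.66  2.75]
2.475 [ 0.46723125 -0.02896959  0.26982378] [-0.43  0.26  0.58  1.83 -0.16  1.09 -1.25]
handle (array([460.6,  -5.7]), array([64.5, 14.1]), 7.3, 709)
fuse (array([ 474.1, -114.8]), array([46.9, 16.5]), 7.6, 664)
[ 0.46343893 -0.00582195  0.11049516] [ 0.4761395  -0.11341476  0.12230919]
```

View pics/w1.png

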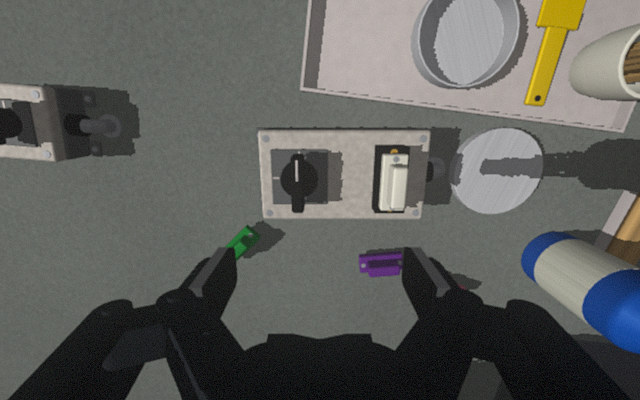

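The wrist view shows the handle at (298,180) and the white carrier at (395,180). Its measurements agree with the top camera to about 1 mm, so I turn the handle now.

Run:
```python
from h import *
yaw=np.radians(7.0); P=[.4608,-.0054,.088]
q=down(yaw-np.pi/2)
def rep(t):
    s=get_state(); print(t,round(s['time'],2),np.round(s['tcp_pos'],4),"F",np.round(s['contact_force'],1),"M",np.round(s['wrist_torque'],2),"w",round(s['width'],4))
ctrl.movep([P[0],P[1],.16],q); ctrl.movel(P,max_speed=.08); rep("down")
ctrl.close_gripper(40); rep("closed")
if .010<get_state()['width']<.018:
    for k in (15,30,45,60,75,90):
        ctrl.movep(P,down(yaw-np.pi/2+np.radians(k))); rep(k)
        if np.linalg.norm(get_state()['contact_force'])>50: print("force!");break
```

```text
down 4.1 [ 0.4612 -0.0055  0.0884] F [-0.2  0.2 -0.8] M [ 0.03 -0.04  0.01] w 0.0855
closed 4.75 [ 0.4608 -0.005   0.0882] F [-0.8  3.   5.4] M [ 0.36  0.28 -0.04] w 0.0133
15 5.05 [ 0.4608 -0.005   0.0882] F [-1.3  3.8  7.3] M [ 0.67  0.34 -0.1 ] w 0.0131
30 5.35 [ 0.4608 -0.0049  0.0882] F [-1.3  4.   7.1] M [ 0.76  0.35 -0.02] w 0.0129
45 5.65 [ 0.4608 -0.0049  0.0882] F [-1.5  3.4  8.1] M [0.84 0.42 0.02] w 0.0131
60 5.96 [ 0.4607 -0.0049  0.0882] F [-2.7  3.6  7.5] M [0.9  0.43 0.1 ] w 0.0129
75 6.27 [ 0.4607 -0.0048  0.0882] F [-1.9  2.8  8.3] M [0.91 0.5  0.13] w 0.0132
90 6.58 [ 0.4607 -0.0048  0.0882] F [-2.7  3.2  8.8] M [0.93 0.55 0.15] w 0.0133
```

Run:
```python
from h import *
yaw=np.radians(7.0)
ctrl.ungrasp(); ctrl.movel([.4608,-.0054,.17],max_speed=.15)
ctrl.movep([.467,-.03,.27],down(yaw-np.pi/2))
print(get_state()['time'])
p,w=cloud("wrist"); cv2.imwrite("pics/w2.png",p[80:280,200:460])
print("handle",rect(w,sel(w,.104,.118,(.461,-.005),.05))); print("fuse",rect(w,sel(w,.116,.13,(.475,-.114),.04)))
p,w=cloud("top"); print("top handle",rect(w,sel(w,.1,.118,(.461,-.005),.05)))
p,w=cloud("wrist")
r=sel(w,.027,.04,(.655,-.195),.075); P=w[r][:,:2]
A=np.c_[2*P,np.ones(len(P))]; x=np.linalg.lstsq(A,(P**2).sum(1),rcond=None)[0]; print("tin circle",x[:2],np.sqrt(x[2]+x[0]**2+x[1]**2),len(P),rect(w,r))
```

```text
9.225
handle (array([461.3,  -5.6]), array([13.8, 63.3]), 6.9, 743)
fuse (array([ 474.9, -114.5]), array([45.3, 16.8]), 7.4, 661)
top handle (array([0., 0.]), array([0., 0.]), 0.0, 0)
tin circle [ 0.65170682 -0.18430416] 0.05842800101386286 852 (array([ 638.8, -186.6]), array([ 93., 120.]), 7.9, 852)
```

View pics/w2.png

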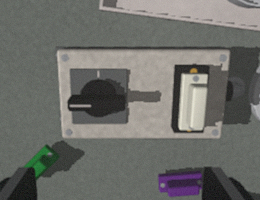

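The handle now lies along the box at 6.9° against a box yaw of about 7°, so it is fully at OFF; in the crop the bar runs from (68,102) to (128,102). I pull the carrier next.

Run:
```python
from h import *
yaw=np.radians(7.2); P=[.4746,-.1143]; q=down(yaw-np.pi/2)
def rep(t):
    s=get_state(); print(t,round(s['time'],2),np.round(s['tcp_pos'],4),"F",np.round(s['contact_force'],1),"M",np.round(s['wrist_torque'],2),"w",round(s['width'],4))
ctrl.movep(P+[.17],q); ctrl.movel(P+[.102],max_speed=.06); rep("down")
ctrl.close_gripper(60); rep("closed")
if .012<get_state()['width']<.020:
    for z in (.106,.112,.122,.20):
        ctrl.movel(P+[z],max_speed=.04 if z<.15 else .12); rep(z)
    ctrl.movep([.60,-.185,.24],q); rep("hover")
    p,w=cloud("wrist"); cv2.imwrite("pics/w3.png",p)
    m=models.masks_of("wrist","tin"); print([(x['p'],x['point']) for x in m])
    for zl,zh in((.031,.037),(.028,.04)):
        r=sel(w,zl,zh,(.653,-.19),.08); print("tin",rect(w,r))
    r=sel(w,-.01,.012,(.653,-.19),.045); print("floor z",np.nanmedian(w[r][:,2]))
    p,w=cloud("top"); cv2.imwrite("pics/t3.png",cv2.resize(p[100:250,270:470],None,fx=4,fy=4))
```

```text
down 11.24 [ 0.4748 -0.1144  0.1023] F [-0.  -0.9 -0.4] M [-0.02  0.01 -0.  ] w 0.0851
closed 11.88 [ 0.4747 -0.1144  0.1022] F [-0.1  0.6  3.6] M [ 0.03  0.09 -0.  ] w 0.0147
0.106 12.13 [ 0.4747 -0.1143  0.1061] F [-0.6  0.2 -0.2] M [-0.    0.02 -0.01] w 0.0146
0.112 12.43 [ 0.4748 -0.1144  0.1123] F [ 0.5  0.3 -0.7] M [-0.05  0.03  0.04] w 0.0148
0.122 12.83 [ 0.4748 -0.1143  0.1223] F [-0.2  0.1 -1.1] M [ 0.01 -0.   -0.03] w 0.0148
0.2 13.63 [ 0.4742 -0.1141  0.1994] F [ 1.2 -0.  -1.1] M [-0.01  0.04 -0.04] w 0.0149
hover 14.28 [ 0.5993 -0.1849  0.2384] F [-0.5 -0.2 -1.3] M [0.04 0.02 0.  ] w 0.0145
[(0.67, [387.5, 238.4]), (0.62, [321.4, 125.0])]
tin (array([ 651.9, -184.7]), array([118.9, 118.8]), 10.3, 725)
tin (array([ 651.9, -184.7]), array([118.9, 118.8]), 10.3, 848)
floor z 0.006216041223801871
```

View pics/w3.png

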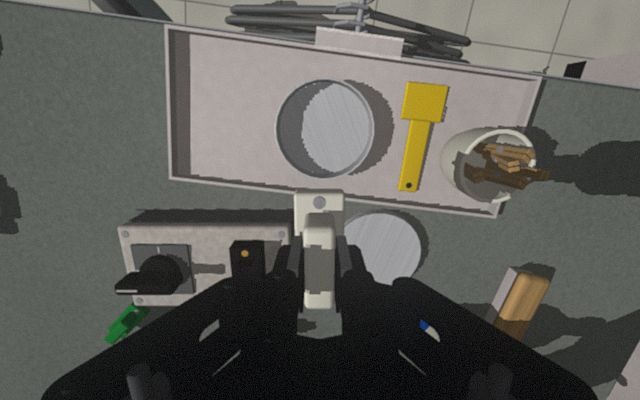

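The carrier is held, seen at (318,250), and its base is empty. The tin is the round rim at (325,128), centre (0.652,-0.185) and floor z 6 mm. I lower the carrier until it touches.

Run:
```python
from h import *
yaw=np.radians(7.2); P=[.652,-.185]; q=down(yaw-np.pi/2)
def rep(t):
    s=get_state(); print(t,round(s['time'],2),np.round(s['tcp_pos'],4),"F",np.round(s['contact_force'],1),"w",round(s['width'],4))
ctrl.movep(P+[.13],q); ctrl.movel(P+[.042],max_speed=.08); rep("low")
ctrl.pause(.2); f0=get_state()['contact_force'][2]
z=.038
while z>.030:
    ctrl.movel(P+[z],max_speed=.02); f=get_state()['contact_force'][2]
    if abs(f-f0)>2.5: break
    z-=.001
rep("touch")
ctrl.ungrasp(); rep("open"); ctrl.pause(.3)
ctrl.movel(P+[.16],max_speed=.1); ctrl.movep([.58,-.13,.30],q); rep("up")
p,w=cloud("wrist"); cv2.imwrite("pics/w4.png",p)
for n,a in dict(handle=(.104,.118,(.461,-.005),.05),tin=(.028,.037,(.652,-.185),.08),carrier=(.045,.07,(.652,-.185),.05)).items():
    r=sel(w,*a); print(n,rect(w,r) if r.any() else None, np.nanmax(w[r][:,2]) if r.any() else '')
```

```text
low 16.24 [ 0.6524 -0.1852  0.0427] F [ 0.4  0.2 -1. ] w 0.0149
touch 18.04 [ 0.6521 -0.185   0.0338] F [-2.3  0.7  5. ] w 0.0145
open 18.73 [ 0.652 -0.185  0.033] F [-0.9 -0.3 -0.6] w 0.0854
up 21.15 [ 0.58   -0.13    0.2988] F [ 0.4 -0.9 -0.6] w 0.0855
handle (array([462. ,  -6.3]), array([13.6, 63.4]), 7.2, 305) 0.11279219902285503
tin (array([ 651.9, -185.1]), array([118.7, 118.5]), 55.2, 1093) 0.03694989301970464
carrier (array([ 652.3, -185.7]), array([45.1, 16.4]), 7.8, 447) 0.05682225280342429
```

View pics/w4.png

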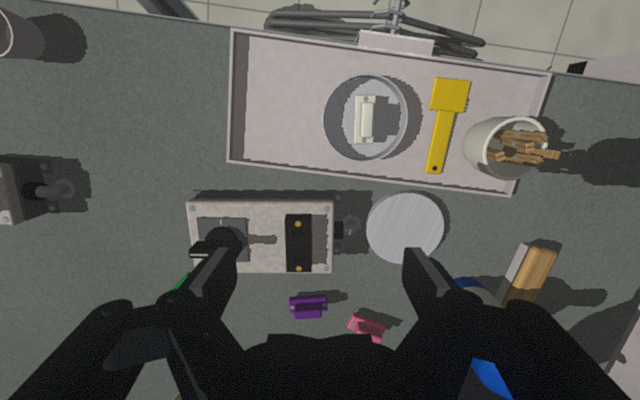

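The carrier stands upright in the tin at (365,118), its top at about 55 mm. The tin has not moved, the fuse base at (298,240) is empty and the handle is at OFF. I hand in.

Run:
```python
from h import *
print(get_state()['time']); print(ticket.close_job())
```

```text
21.2
the job is handed in; nothing more can be done
None
```

The dryer is isolated: I turned its handle from ON to OFF first, then pulled the white fuse carrier straight up and lowered it into the tin. The job was handed in at 21.2 s of the 56 s allowed.

**Last checks:**
- **Handle:** the bar measured 7.2° against a box yaw of about 7°, so it sits at the OFF stop.
- **Carrier:** it stands upright in the middle of the tin, its top at about 55 mm. It was released on contact at about 6 N.
- **Tin:** it is upright, and its position agreed to within 0.5 mm before and after.
- **Forces:** wrist force readings, taken after each move, stayed under about 10 N.

The arm never went near the washer's isolator, though I did not measure its handle again at the end. One check failed: a top-camera reading of the handle came back empty, presumably because the arm was in the way. I used the wrist camera for it instead.

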